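Close the fossil case

TASK

Two specimen cases stand open on the fossil lab table. Gently lower the lid of the blue case, the one with the brown fossil bone in it, until it is fully closed, without slamming it, and leave the lid of the grey brush case as it stands.

Things in the scene. Friction and masses are not known exactly. Their poses are not given: they have to be found in the camera images.
- fossil_case: The blue case, fixed to the table, with dark foam and a loose brown fossil bone (120 mm long) inside. Base: open box 160 (x) by 160 (y) by 60 mm high; origin at the centre of its underside. Its +x side is the front, with two steel latches; the lid's hinge line runs along the top of its -x side, parallel to y at x = -80 mm, z = 60 mm. It may be turned up to 150 degrees.
- fossil_lid (a joint): Blue lid's angle, rad: 0 closed flat, 1.57 upright, 1.9 stop. Starts at 1.15 to 1.5, leaning slightly over the base. A shell 160 mm from hinge to free edge, 160 wide, 20 thick, about 0.2 kg; closed, its flat outer face is 80 mm above the table. Stiff hinge (0.3 N m friction): it stays at any angle; 2 to 4 N square on the outer face near the free edge closes it.
- tool_lid_edge (a point): On the lid of the grey case (three brushes inside), same size and shape as the blue one and also open: the middle of its free edge on the outer face, 160 mm from the hinge line and 20 mm out. It must be left as it is. One case stands to the left and one to the right of the robot's forward line, in either order, each turned its own way.
There are look-alikes about, which are no part of the job. Leave any pink look-alike of the fossil_case alone.

How it is judged:
By the outcome, as a careful person would: the job done as asked, in the order asked, and still so for the second after the job is handed in, with the robot touching nothing.
It also fails if it takes over 32 s, if anything falls off the work surface, if the arm or the gripper's body presses on something with over 40 N, if the wrist force passes 120 N, or if a joint passes its speed limit or range.

ROBOT

A 7-joint arm with a two-finger parallel gripper is mounted at the origin on the work surface. World frame = base frame: x ahead of the robot, y to its left, z up, the work surface at z = 0. Lengths are in m, angles in rad, forces in N, time in s.
With the tool pointing down it reaches from about 0.35 to 0.9 m from the base axis. Payload 8.1 kg.
Tool frame: the origin (TCP) lies at the very end of the fingers, on their centre line; the grasp point (between the pads) lies 19 mm behind it (grip_depth is the distance from the TCP to the grasp point, in m); x points along the fingers, z is the direction in which the jaws open and shut, and the axes are right-handed (so a half turn about x gives the same grasp; the last joint's range is limited). The gripper opens to 92 mm and grips with 3 to 60 N. Pads are 19 mm wide; open, the fingers measure 130 mm over their backs; the gripper's body (75 mm by 190 mm) begins 47 mm behind the grasp point.
Start: joints at [-1.323, 0.434, 0.025, 1.573, -0.012, 1.134, -0.075], TCP at [0.215, 0.587, 0.227] pointing down, gripper open.
Joint ranges: [-2.62, 2.62], [-0.44, 2.09], [-1.27, 1.32], [0.08, 2.57], [-1.32, 4.46], [0.12, 2], [-2.74, 2.74]. Speed limits (rad/s): [2.22, 2.22, 3.01, 3.01, 3.14, 3.14, 3.14].

INTERFACE

Orientations are given as a rotation vector (axis times angle).
In Python, from plant import * gives the robot as it stands. The module is installed in compiled form; this text tells all that it offers.
- The arm moves only by the tool drive_tool, never from a script. Its argument "series" is a list of rows, each a list of 7 numbers: the shift along the tool's x, y, z in mm, then the turn, a rotation vector about the tool's x, y, z in rad, then the opening, from 0 (shut) to 1 (fully open). In form: [[x, y, z, rx, ry, rz, grip], ...]. A call has exactly 5 rows; each row is the pose to reach, as a shift and turn from the pose commanded when the call began, along the tool's axes at that moment; what a row does not reach only later rows make up. A row lasts 1/12 s, in which the tool goes at most 41.7 mm and 7.16 degrees, less where a joint would pass 70% of its speed; a pose out of reach is approached as far as the arm can. A call with a gripper value outside its range is refused whole. The fingers move at their own pace and stop on an object; "grip_force" is the grip in N (left out, the last holds). Time passes only in rows, so rows that repeat a pose let the fingers close, or fill a call up. It gives the time, the measured TCP pose, the force and the opening at its end, in the units of the state.
- get_state(): the state, without advancing time (a new reading comes with each control period).
- grab_frame(name): name is "scene" or "side" or "wrist"; returns a dict with "img" (400x640x3 uint8, red, green, blue), "mtx" (3x3 intrinsics, pixels), "D" ([k1, k2, p1, p2, k3] as OpenCV has them; the pictures are not rectified), "R" (3x3) and "t" (3): a world point X has camera coordinates R X + t. Camera axes: x right, y down, z forward; pixel columns grow to the right and rows downward; lengths in m; the calibration is good to about 2 mm. A picture is of the moment at which its call begins. There is no depth.
- sign_off(): hands the job in, once; it reports no verdict.
The state is a dict: "time_s": time; "joint_pos": joint angles; "dq": joint speeds; "joint_torque": joint torques, N m; "tool_pos": TCP position; "ee_rot": TCP orientation; "wrist_force": force on the tool from outside, world axes, zero at the start; "torque": the same for the moment, N m; "width": finger opening in m.
Only numpy, scipy, OpenCV 4.12 (cv2) and the standard library are available. Lean on these libraries where they do the work, as an engineer would, in place of code of your own. Each camera call takes 0.05 s, during which the arm holds its last target.

## Working session

There is one attempt and no reset: what is moved stays moved. The work goes in short steps, Python scripts to look and compute and a tool call to move; the robot and the scene stay as the last step left them, time stands still between calls to the robot, and variables do not carry over. Pictures are saved under pics/ and viewed, and the job is handed in when it is done.

Besides the shell and the picture viewer there is one more tool, called after "Request:" by a JSON object that holds its "api" and its "payload", one argument or row to a line. drive_tool: Moves the arm, as the interface text tells. Its arguments: {"type":"object","properties":{"series":{"type":"array"},"grip_force":{"type":"number"}},"required":["series"]}

```bash
mkdir -p pics
python3 - <<'E'
from plant import *
import cv2,pickle
d={}
for n in ["scene","side","wrist"]:
    f=grab_frame(n);d[n]=f;cv2.imwrite(f"pics/{n}0.png",f["img"][:,:,::-1])
pickle.dump(d,open("f0.pkl","wb"))
s=get_state();print(s)
E
```

```text
{'time_s': 0.15, 'joint_pos': array([-1.32257373,  0.43505455,  0.02497542,  1.57381716, -0.01157912,
        1.13402405, -0.07515884]), 'dq': array([-0.00027716, -0.00280727, -0.00108771, -0.00491007,  0.00045957,
        0.00033122, -0.00011801]), 'joint_torque': array([ 2.67204050e-03, -6.68261433e+01,  9.86352414e-01, -3.14696681e+01,
       -6.04495173e-02,  3.93019721e-02,  1.31493807e-04]), 'tool_pos': array([0.21471939, 0.58657515, 0.22615793]), 'ee_rot': array([-0.94766307,  1.355927  ,  0.94640195]), 'wrist_force': array([-1.04603504,  0.45588078, -0.35675438]), 'torque': array([-0.02145045,  0.01163996,  0.0284706 ]), 'width': 0.09204017299225112}
```

View pics/scene0.png

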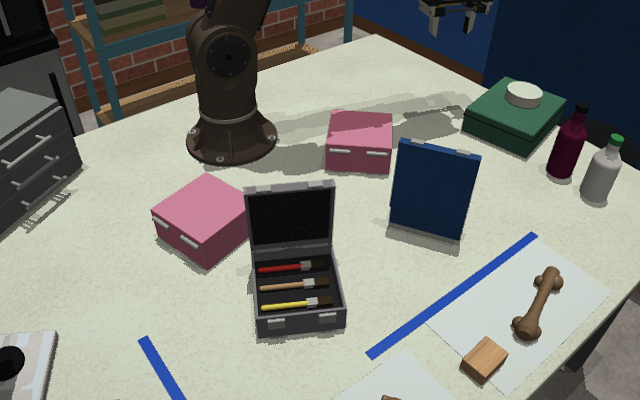

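View pics/side0.png

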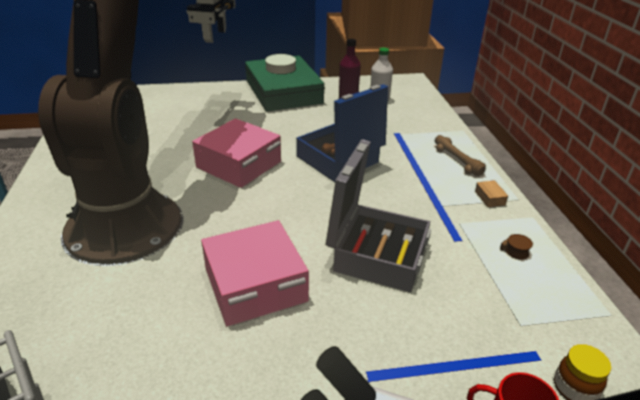

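View pics/wrist0.png

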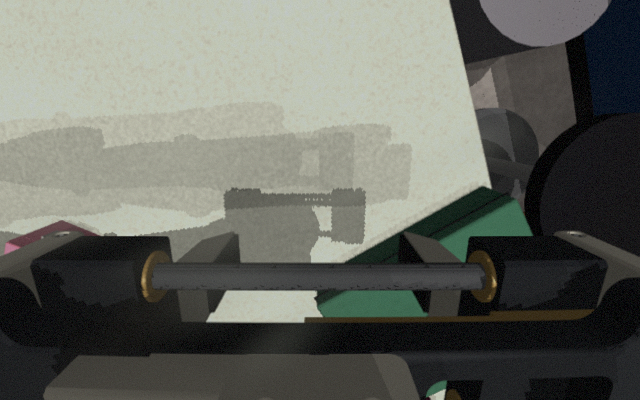

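Run:
```python
import cv2,numpy as np
a=cv2.imread("pics/scene0.png")[120:260,370:510]
b=cv2.imread("pics/side0.png")[70:190,285:405]
cv2.imwrite("pics/crop0.png",np.hstack([cv2.resize(a,(400,400),interpolation=2),cv2.resize(b,(400,400),interpolation=2)]))
```

```text
(no output)
```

View pics/crop0.png

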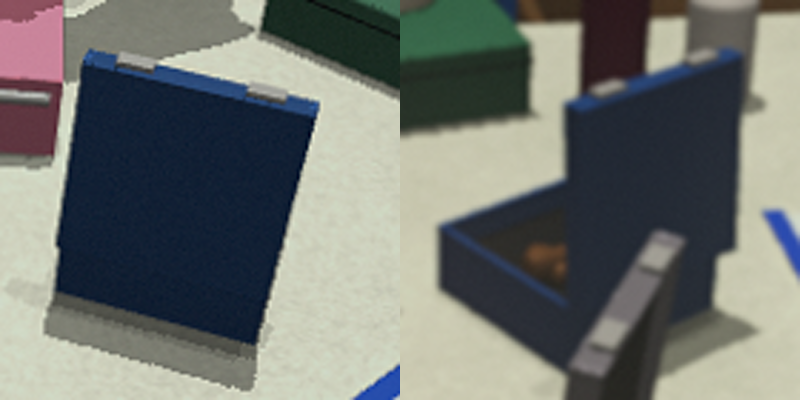

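```bash
cat > h.py <<'E'
import cv2,numpy as np,pickle
def P(f): return np.hstack([f["R"],np.array(f["t"]).reshape(3,1)])
def und(f,uv): return cv2.undistortPoints(np.array([[uv]],float),f["mtx"],np.array(f["D"],float)).reshape(2)
def tri(a,ua,b,ub):
    X=cv2.triangulatePoints(P(a),P(b),und(a,ua).reshape(2,1),und(b,ub).reshape(2,1))[:,0]
    X=X[:3]/X[3]
    return X
def proj(f,X): return cv2.projectPoints(np.array(X,float).reshape(-1,1,3),cv2.Rodrigues(np.array(f["R"]))[0],np.array(f["t"],float),f["mtx"],np.array(f["D"],float))[0].reshape(-1,2)
def ray(f,uv,z):
    d=f["R"].T@np.append(und(f,uv),1); c=-f["R"].T@np.array(f["t"]).reshape(3)
    return c+d*(z-c[2])/d[2]
E
python3 - <<'E'
from h import *
np.set_printoptions(precision=4,suppress=True)
d=pickle.load(open("f0.pkl","rb"));S,D=d["scene"],d["side"]
L=tri(S,(398.4,143.5),D,(335.4,102.4));R=tri(S,(480.3,160.3),D,(387.3,87.4))
print("L",L,"R",R,np.linalg.norm(R-L))
for X,u,v in((L,(398.4,143.5),(335.4,102.4)),(R,(480.3,160.3),(387.3,87.4))):
  print(proj(S,X)-u,proj(D,X)-v)
bl=ray(S,(390,221.5),0);br=ray(S,(460,240),0);print("base back",bl,br,np.linalg.norm(br-bl))
print("front-left base top (side)",ray(D,(285+41*.3,70+228*.3),.06), "bottom",ray(D,(285+41*.3,70+290*.3),0))
E
```

```text
L [0.4943 0.1128 0.217 ] R [0.6348 0.1893 0.2197] 0.16003705838334553
[[ 0.4315 -2.7768]] [[0.9546 2.2094]]
[[ 0.0076 -0.0471]] [[0.0142 0.0339]]
base back [0.498  0.1148 0.    ] [ 0.6333  0.1965 -0.    ] 0.1580432845668856
front-left base top (side) [0.4184 0.2481 0.06  ] bottom [0.4183 0.2521 0.    ]
```

```bash
cat >> h.py <<'E'
from scipy.spatial.transform import Rotation as Ro
yaw=np.deg2rad(120.5);n=np.array([np.cos(yaw),np.sin(yaw),0]);H=np.array([.566,.156,0.])
def tolocal(p): q=np.array(p)-H; return np.array([q@n, q@np.array([-n[1],n[0],0]), q[2]])*1000
def st(target=None):
    from plant import get_state
    s=get_state();M=Ro.from_rotvec(s["ee_rot"]).as_matrix()
    print("t",s["time_s"],"pos",s["tool_pos"].round(4),"loc(n,y,z)mm",tolocal(s["tool_pos"]).round(1),"F",s["wrist_force"].round(1),"w",round(s["width"],4))
    print("axes x,y,z cols in world\n",M.round(3)); print("local n,y,z in tool", (M.T@n).round(3),(M.T@np.array([-n[1],n[0],0])).round(3),M.T[:,2].round(3))
    return s,M
E
python3 - <<'E'
from h import *
s,M=st()
print(s["joint_pos"])
T=H-.035*n+np.array([0,0,.28])
print("shift to hover",M.T@(T-s["tool_pos"])*1000)
h=np.array([n[1],-n[0],0]); z=M[:,2]
for g in(h,-h):
  y=np.cross(g,[0,0,-1]);W=np.column_stack([[0,0,-1],y,g]);print("rotvec tool",Ro.from_matrix(M.T@W).as_rotvec())
d=pickle.load(open("f0.pkl","rb"))
print("grey lid top",ray(d["scene"],(246,188),.22),ray(d["scene"],(334,184),.22))
E
```

```text
t 0.15 pos [0.2147 0.5866 0.2262] loc(n,y,z)mm [549.3  84.1 226.2] F [-1.   0.5 -0.4] w 0.092
axes x,y,z cols in world
 [[-0.    -0.939  0.344]
 [-0.001  0.344  0.939]
 [-1.    -0.    -0.001]]
local n,y,z in tool [-0.001  0.773  0.635] [ 0.001  0.635 -0.773] [-1.    -0.    -0.001]
[-1.32257373  0.43505455  0.02497542  1.57381716 -0.01157912  1.13402405
 -0.07515884]
shift to hover [ -53.42636915 -504.94924728 -305.8411134 ]
rotvec tool [ 6.87529157e-01 -1.06282742e-03  5.16652311e-04]
rotvec tool [-2.45406307e+00 -6.60160587e-04 -1.35804440e-03]
grey lid top [ 0.44054054 -0.20214629  0.22      ] [ 0.52410548 -0.07435988  0.22      ]
```

Request:
{"api": "drive_tool", "payload": {
  "series": [
    [-35, 0, 0, 0, 0, 0, 0],
    [-54, -20, -12, 0, 0, 0, 0],
    [-54, -50, -30, 0, 0, 0, 0],
    [-54, -83, -50, 0, 0, 0, 0],
    [-54, -116, -70, 0, 0, 0, 0]
  ],
  "grip_force": 20
}}

```text
time_s: 0.57
tool_pos: [0.3001, 0.4803, 0.2808]
ee_rot: [-0.948, 1.354, 0.948]
wrist_force: [1.1, 0.6, -0.6]
width: 0.0637
```

Request:
{"api": "drive_tool", "payload": {
  "series": [
    [0, -33, -20, 0.1, 0, 0, 0],
    [0, -66, -40, 0.2, 0, 0, 0],
    [0, -99, -60, 0.3, 0, 0, 0],
    [0, -132, -80, 0.4, 0, 0, 0],
    [0, -165, -100, 0.5, 0, 0, 0]
  ]
}}

```text
time_s: 0.98
tool_pos: [0.421, 0.3289, 0.2807]
ee_rot: [-0.559, 1.498, 0.56]
wrist_force: [1.1, 0.3, -0.4]
width: 0.0296
```

Run:
```python
from h import *
s,M=st()
T=H-.035*n+np.array([0,0,.28])
print("shift to hover",M.T@(T-s["tool_pos"])*1000)
```

```text
t 0.9833 pos [0.421  0.3289 0.2807] loc(n,y,z)mm [222.6  37.2 280.7] F [ 1.1  0.3 -0.4] w 0.0296
axes x,y,z cols in world
 [[-0.    -0.656  0.755]
 [ 0.     0.755  0.656]
 [-1.     0.    -0.   ]]
local n,y,z in tool [0.    0.983 0.182] [ 0.     0.182 -0.983] [-1.  0. -0.]
shift to hover [   0.65847967 -260.07439182  -10.22090495]
```

Request:
{"api": "drive_tool", "payload": {
  "series": [
    [0, -35, -2, 0.06, 0, 0, 0],
    [0, -70, -3, 0.12, 0, 0, 0],
    [0, -105, -4, 0.18, 0, 0, 0],
    [0, -140, -6, 0.185, 0, 0, 0],
    [0, -175, -7, 0.185, 0, 0, 0]
  ]
}}

```text
time_s: 1.4
tool_pos: [0.531, 0.193, 0.2807]
ee_rot: [-0.419, 1.53, 0.419]
wrist_force: [0.0, -0.1, 0.7]
width: 0.001
```

Run:
```python
from h import *
s,M=st()
T=H-.035*n+np.array([0,0,.28])
print("shift to hover",M.T@(T-s["tool_pos"])*1000)
```

```text
t 1.4 pos [0.531  0.193  0.2807] loc(n,y,z)mm [ 49.7  11.4 280.7] F [ 0.  -0.1  0.7] w 0.001
axes x,y,z cols in world
 [[-0.    -0.509  0.861]
 [ 0.     0.861  0.509]
 [-1.     0.    -0.   ]]
local n,y,z in tool [0.    1.    0.002] [ 0.     0.002 -1.   ] [-1.  0. -0.]
shift to hover [  0.65540924 -84.67690024  11.25154835]
```

Request:
{"api": "drive_tool", "payload": {
  "series": [
    [0, -30, 4, 0, 0, 0, 0],
    [0, -60, 8, 0, 0, 0, 0],
    [0, -80, 11, 0, 0, 0, 0],
    [0, -88, 11, 0, 0, 0, 0],
    [0, -88, 11, 0, 0, 0, 0]
  ]
}}

```text
time_s: 1.82
tool_pos: [0.5854, 0.1221, 0.2804]
ee_rot: [-0.417, 1.531, 0.416]
wrist_force: [-0.1, -0.8, -0.3]
width: 0.0001
```

Run:
```python
from h import *
from plant import *
s,M=st()
ims=[]
d={}
for k in("scene","side"):
  f=grab_frame(k);d[k]=f;ims.append(f["img"][:,:,::-1])
pickle.dump(d,open("f1.pkl","wb"))
a=cv2.resize(ims[0][0:260,300:560],(400,400));b=cv2.resize(ims[1][0:200,240:440],(400,400))
cv2.imwrite("pics/hov.png",np.hstack([a,b]))
```

```text
t 1.8167 pos [0.5854 0.1221 0.2804] loc(n,y,z)mm [-39.1   0.5 280.4] F [-0.1 -0.8 -0.3] w 0.0001
axes x,y,z cols in world
 [[-0.    -0.507  0.862]
 [-0.001  0.862  0.507]
 [-1.    -0.001 -0.001]]
local n,y,z in tool [-0.001  1.    -0.001] [ 0.001 -0.001 -1.   ] [-1.    -0.001 -0.001]
```

View pics/hov.png

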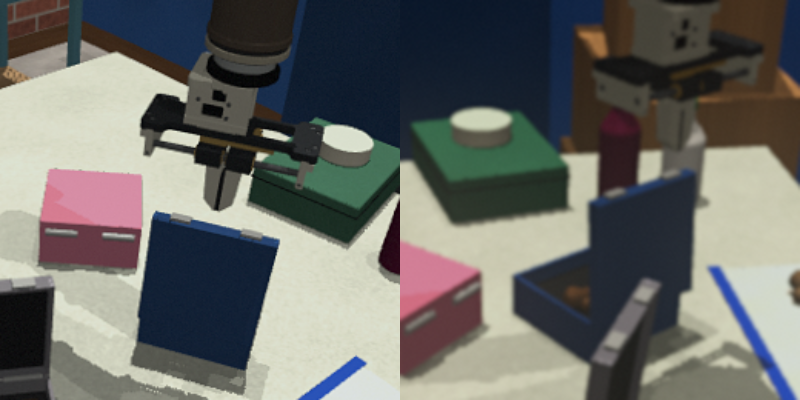

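The shut fingertips hang centred just behind the blue lid's top edge: scene crop (217,205), with the lid top at about (215,228). The grey lid is clear to the left. Next I descend behind the blue lid.

Request:
{"api": "drive_tool", "payload": {
  "series": [
    [25, 0, 0, 0, 0, 0, 0],
    [50, 0, 0, 0, 0, 0, 0],
    [75, 0, 0, 0, 0, 0, 0],
    [90, 0, 0, 0, 0, 0, 0],
    [90, 8, 0, 0, 0, 0, 0]
  ]
}}

```text
time_s: 2.33
tool_pos: [0.578, 0.1318, 0.1875]
ee_rot: [-0.42, 1.535, 0.42]
wrist_force: [0.4, -0.4, 0.2]
width: 0.0006
```

Request:
{"api": "drive_tool", "payload": {
  "series": [
    [0, 4, 0, 0, 0, 0, 0],
    [0, 8, 0, 0, 0, 0, 0],
    [0, 12, 0, 0, 0, 0, 0],
    [0, 16, 0, 0, 0, 0, 0],
    [0, 20, 0, 0, 0, 0, 0]
  ]
}}

```text
time_s: 2.75
tool_pos: [0.5711, 0.1488, 0.192]
ee_rot: [-0.419, 1.527, 0.419]
wrist_force: [1.4, -2.0, 2.4]
width: 0.0003
```

Request:
{"api": "drive_tool", "payload": {
  "series": [
    [0, 6, 0, 0, 0, 0, 0],
    [0, 12, 0, 0, 0, 0, 0],
    [0, 18, 0, 0, 0, 0, 0],
    [1, 24, 0, 0, 0, 0, 0],
    [2, 30, 0, 0, 0, 0, 0]
  ]
}}

```text
time_s: 3.17
tool_pos: [0.5548, 0.175, 0.1886]
ee_rot: [-0.419, 1.53, 0.419]
wrist_force: [2.0, -1.1, 0.3]
width: 0.0006
```

Run:
```python
from h import *
from plant import *
s,M=st()
ims=[]
for k in("scene","side"):
  f=grab_frame(k);ims.append(f["img"][:,:,::-1])
a=cv2.resize(ims[0][60:260,340:540],(400,400));b=cv2.resize(ims[1][20:200,260:440],(400,400))
cv2.imwrite("pics/push1.png",np.hstack([a,b]))
```

```text
t 3.1667 pos [0.5548 0.175  0.1886] loc(n,y,z)mm [ 22.   -0.  188.6] F [ 2.  -1.1  0.3] w 0.0006
axes x,y,z cols in world
 [[ 0.   -0.51  0.86]
 [ 0.    0.86  0.51]
 [-1.    0.    0.  ]]
local n,y,z in tool [0.    1.    0.003] [-0.     0.003 -1.   ] [-1.  0.  0.]
```

View pics/push1.png

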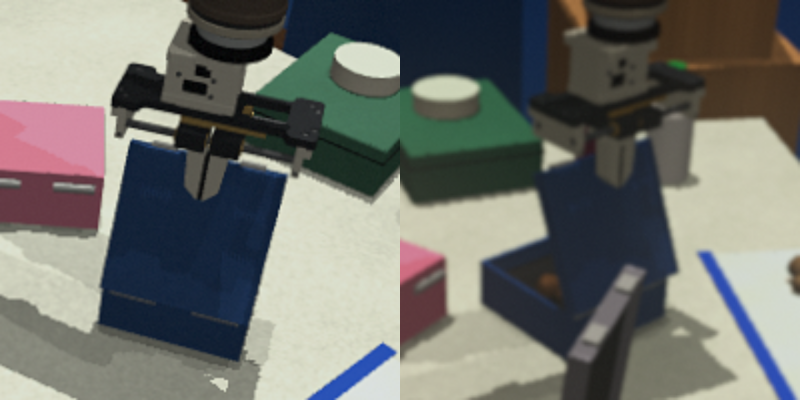

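The fingertips press on the outer face near the top centre (crop (200,195)). The lid is tilting over the base, and the grey lid is untouched. I carry on along the arc.

Request:
{"api": "drive_tool", "payload": {
  "series": [
    [2, 7, 0, 0, 0, 0, 0],
    [4, 14, 0, 0, 0, 0, 0],
    [7, 21, 0, 0, 0, 0, 0],
    [10, 28, 0, 0, 0, 0, 0],
    [14, 34, 0, 0, 0, 0, 0]
  ]
}}

```text
time_s: 3.68
tool_pos: [0.5371, 0.2045, 0.1744]
ee_rot: [-0.419, 1.53, 0.42]
wrist_force: [-0.3, -0.6, 2.3]
width: 0.0003
```

Request:
{"api": "drive_tool", "payload": {
  "series": [
    [4, 6, 0, 0, 0, 0, 0],
    [8, 12, 0, 0, 0, 0, 0],
    [13, 18, 0, 0, 0, 0, 0],
    [18, 24, 0, 0, 0, 0, 0],
    [24, 30, 0, 0, 0, 0, 0]
  ]
}}

```text
time_s: 4.1
tool_pos: [0.5221, 0.23, 0.1503]
ee_rot: [-0.419, 1.53, 0.419]
wrist_force: [-0.3, -1.0, 2.2]
width: 0.0006
```

Run:
```python
from h import *
st()
```

```text
t 4.1 pos [0.5221 0.23   0.1503] loc(n,y,z)mm [ 86.1   0.3 150.3] F [-0.3 -1.   2.2] w 0.0006
axes x,y,z cols in world
 [[-0.   -0.51  0.86]
 [ 0.    0.86  0.51]
 [-1.    0.    0.  ]]
local n,y,z in tool [0.    1.    0.003] [-0.     0.003 -1.   ] [-1.  0.  0.]
```

Request:
{"api": "drive_tool", "payload": {
  "series": [
    [5, 4, 0, 0, 0, 0, 0],
    [10, 8, 0, 0, 0, 0, 0],
    [15, 12, 0, 0, 0, 0, 0],
    [20, 15, 0, 0, 0, 0, 0],
    [25, 18, 0, 0, 0, 0, 0]
  ]
}}

```text
time_s: 4.52
tool_pos: [0.5132, 0.2452, 0.1252]
ee_rot: [-0.419, 1.53, 0.419]
wrist_force: [0.8, -0.3, 2.5]
width: 0.0003
```

Request:
{"api": "drive_tool", "payload": {
  "series": [
    [4, 2, 0, 0, 0, 0, 0],
    [8, 4, 0, 0, 0, 0, 0],
    [12, 6, 0, 0, 0, 0, 0],
    [16, 8, 0, 0, 0, 0, 0],
    [20, 9, 0, 0, 0, 0, 0]
  ]
}}

```text
time_s: 4.93
tool_pos: [0.5087, 0.2527, 0.1053]
ee_rot: [-0.419, 1.53, 0.419]
wrist_force: [-0.9, 0.1, 1.7]
width: 0.0004
```

Request:
{"api": "drive_tool", "payload": {
  "series": [
    [3, 1, 0, 0, 0, 0, 0],
    [6, 2, 0, 0, 0, 0, 0],
    [9, 3, 0, 0, 0, 0, 0],
    [12, 4, 0, 0, 0, 0, 0],
    [14, 4, 0, 0, 0, 0, 0]
  ]
}}

```text
time_s: 5.35
tool_pos: [0.5066, 0.2562, 0.0914]
ee_rot: [-0.419, 1.53, 0.419]
wrist_force: [0.2, 0.9, 1.3]
width: 0.0006
```

Run:
```python
from h import *
from plant import *
s,M=st()
ims=[]
for k in("scene","side"):
  f=grab_frame(k);ims.append(f["img"][:,:,::-1])
a=cv2.resize(ims[0][60:260,340:540],(400,400));b=cv2.resize(ims[1][20:200,260:440],(400,400))
cv2.imwrite("pics/push2.png",np.hstack([a,b]))
```

```text
t 5.35 pos [0.5066 0.2562 0.0914] loc(n,y,z)mm [116.5   0.3  91.4] F [0.2 0.9 1.3] w 0.0006
axes x,y,z cols in world
 [[-0.   -0.51  0.86]
 [ 0.    0.86  0.51]
 [-1.    0.    0.  ]]
local n,y,z in tool [0.    1.    0.003] [-0.     0.003 -1.   ] [-1.  0.  0.]
```

View pics/push2.png

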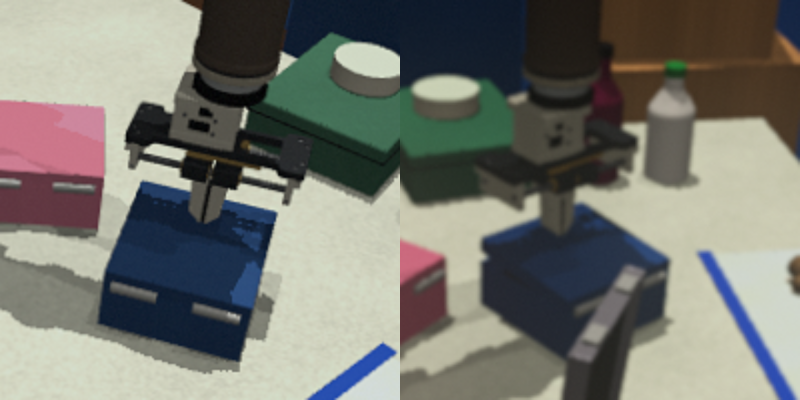

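Nearly closed: a thin gap remains at the free edge, and the fingers are on the outer face. I lower the rest slowly.

Request:
{"api": "drive_tool", "payload": {
  "series": [
    [1, 0, 0, 0, 0, 0, 0],
    [2, 1, 0, 0, 0, 0, 0],
    [4, 1, 0, 0, 0, 0, 0],
    [5, 1, 0, 0, 0, 0, 0],
    [7, 2, 0, 0, 0, 0, 0]
  ]
}}

```text
time_s: 5.87
tool_pos: [0.5059, 0.2576, 0.0848]
ee_rot: [-0.419, 1.53, 0.419]
wrist_force: [0.6, -1.0, -0.2]
width: 0.0005
```

Request:
{"api": "drive_tool", "payload": {
  "series": [
    [1, 0, 0, 0, 0, 0, 0],
    [2, 0, 0, 0, 0, 0, 0],
    [3, 0, 0, 0, 0, 0, 0],
    [4, 0, 0, 0, 0, 0, 0],
    [4, 0, 0, 0, 0, 0, 0]
  ]
}}

```text
time_s: 6.28
tool_pos: [0.5056, 0.258, 0.0809]
ee_rot: [-0.419, 1.53, 0.42]
wrist_force: [-1.0, 0.8, 2.8]
width: 0.0005
```

Request:
{"api": "drive_tool", "payload": {
  "series": [
    [0.5, 0, 0, 0, 0, 0, 0],
    [1, 0, 0, 0, 0, 0, 0],
    [1.5, 0, 0, 0, 0, 0, 0],
    [2, 0, 0, 0, 0, 0, 0],
    [2, 0, 0, 0, 0, 0, 0]
  ]
}}

```text
time_s: 6.7
tool_pos: [0.5057, 0.2581, 0.0805]
ee_rot: [-0.418, 1.529, 0.42]
wrist_force: [-7.1, -2.0, 23.4]
width: 0.0006
```

Firm stop at z = 0.0805 m with 23 N, so the lid is seated. I back off.

Request:
{"api": "drive_tool", "payload": {
  "series": [
    [-2, 0, 0, 0, 0, 0, 0],
    [-6, 0, 0, 0, 0, 0, 0],
    [-20, 0, 0, 0, 0, 0, 0],
    [-45, 0, 0, 0, 0, 0, 0],
    [-75, 0, 0, 0, 0, 0, 0]
  ]
}}

```text
time_s: 7.12
tool_pos: [0.5045, 0.2568, 0.153]
ee_rot: [-0.42, 1.533, 0.418]
wrist_force: [1.1, 0.8, 0.8]
width: 0.0003
```

Request:
{"api": "drive_tool", "payload": {
  "series": [
    [-35, 0, 0, 0, 0, 0, 0],
    [-70, 20, 0, 0, 0, 0, 0],
    [-90, 50, 0, 0, 0, 0, 0],
    [-90, 85, 0, 0, 0, 0, 0],
    [-90, 120, 0, 0, 0, 0, 0]
  ]
}}

```text
time_s: 7.53
tool_pos: [0.4449, 0.3619, 0.2456]
ee_rot: [-0.416, 1.527, 0.419]
wrist_force: [-0.1, -0.2, -0.6]
width: 0.0004
```

Request:
{"api": "drive_tool", "payload": {
  "series": [
    [0, 20, 0, 0, 0, 0, 0],
    [0, 30, 0, 0, 0, 0, 0],
    [0, 30, 0, 0, 0, 0, 0],
    [0, 30, 0, 0, 0, 0, 0],
    [0, 30, 0, 0, 0, 0, 0]
  ]
}}

```text
time_s: 7.95
tool_pos: [0.4307, 0.3847, 0.2436]
ee_rot: [-0.418, 1.53, 0.416]
wrist_force: [0.6, -0.7, 0.2]
width: 0.0003
```

Run:
```python
from h import *
from plant import *
s,M=st()
d={}
for k in("scene","side"):
  f=grab_frame(k);d[k]=f
ims=[d[k]["img"][:,:,::-1] for k in d]
pickle.dump(d,open("f2.pkl","wb"))
d0=pickle.load(open("f0.pkl","rb"))
# expected closed lid corners, top z=.08
e=np.array([-n[1],n[0],0])
C=[H+a*n+b*e+np.array([0,0,.08]) for a,b in((0,.08),(0,-.08),(.16,-.08),(.16,.08))]
out=[]
for k,im,(x0,y0,w) in(("scene",ims[0],(340,60,200)),("side",ims[1],(260,20,180))):
  out.append(cv2.resize(im[y0:y0+w,x0:x0+w],(400,400),interpolation=2))
  print(k,((proj(d[k],C)-(x0,y0))*400/w).round(0).tolist())
cv2.imwrite("pics/end.png",np.hstack(out))
df=np.abs(d["scene"]["img"].astype(int)-d0["scene"]["img"])[175:250,240:340].max(2)
print("grey diff px>60:",(df>60).sum(), df.size)
cv2.imwrite("pics/end_full.png",ims[0])
```

```text
t 7.95 pos [0.4307 0.3847 0.2436] loc(n,y,z)mm [265.8   0.5 243.6] F [ 0.6 -0.7  0.2] w 0.0003
axes x,y,z cols in world
 [[ 0.001 -0.507  0.862]
 [-0.001  0.862  0.507]
 [-1.    -0.001 -0.   ]]
local n,y,z in tool [-0.001  1.    -0.   ] [ 0. -0. -1.] [-1.    -0.001 -0.   ]
scene [[107.0, 268.0], [256.0, 307.0], [279.0, 219.0], [144.0, 186.0]]
side [[167.0, 301.0], [270.0, 259.0], [181.0, 210.0], [80.0, 246.0]]
grey diff px>60: 735 7500
```

View pics/end.png

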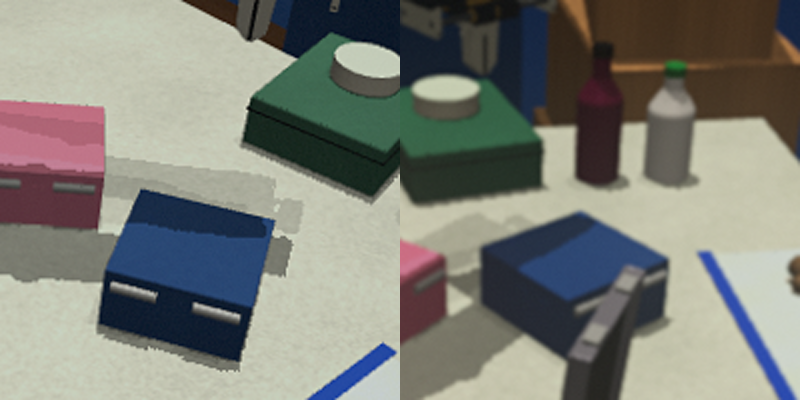

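View pics/end_full.png

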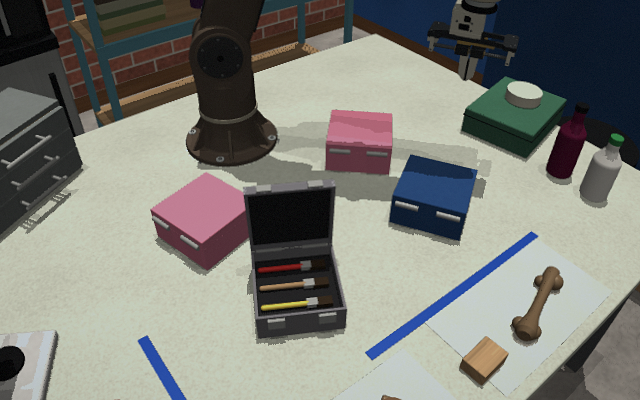

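Run:
```python
from h import *
a=pickle.load(open("f0.pkl","rb"));b=pickle.load(open("f2.pkl","rb"))
def c(i,k,r):
    y0,y1,x0,x1=r;return cv2.resize(i[k]["img"][y0:y1,x0:x1,::-1],(390,290),interpolation=0)
S=(165,265,225,360);D=(130,230,310,445)
cv2.imwrite("pics/grey.png",np.vstack([np.hstack([c(a,"scene",S),c(b,"scene",S)]),np.hstack([c(a,"side",D),c(b,"side",D)])]))
```

```text
(no output)
```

View pics/grey.png

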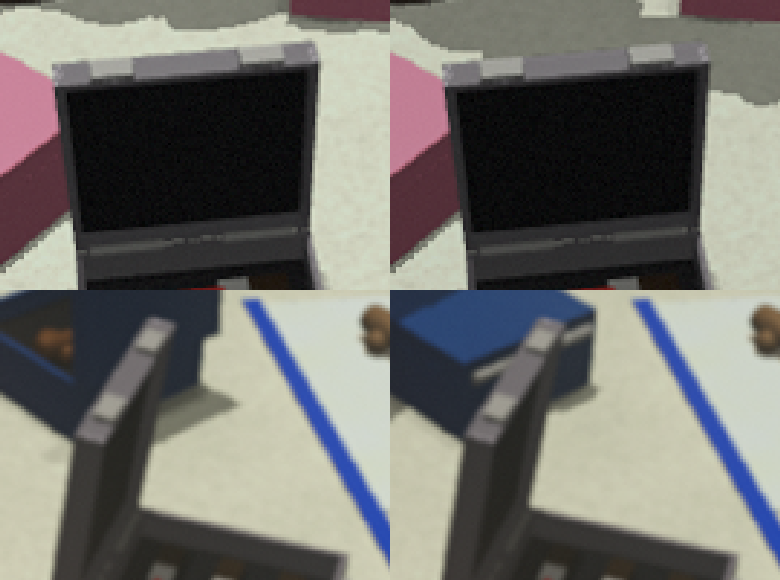

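The grey lid is in the same place in both views before and after; only shadows differ. I hand in.

```bash
python3 -c "
from plant import *
print(sign_off())"
```

```text
the job is handed in; nothing more can be done
None
```

The blue fossil case's lid is fully closed. I pressed it down with the shut fingertips along its hinge arc, slowing to about 10 mm/s near the end. The job took about 8 s of the 32 s allowed.

- **Blue lid:** The fingertips met a firm stop at z = 0.0805 m, against an expected 0.080 m for a closed lid. The wrist read about 23 N there and 1–4 N at the other readings on the way down. After I backed off, the lid stayed flat in both the scene and side views, with its corners within about 2 mm of where a closed lid should be.
- **Grey brush lid and the rest:** The grey lid looks the same before and after in both views. A rough pixel comparison of that area flagged 735 of 7500 pixels, and the side-by-side crops show only moved shadows. The arm never touched the pink cases.
- **At hand-in:** The arm was well clear and touching nothing.

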